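# Level the setting board and load the full tins

### The job

Take the biscuit cutter off the setting board and stand it on the bare table, then turn the handwheel until the board is level (its free edge, by the wheel, flush with the tops of the two little wooden posts beside it). After that, lift each tin to feel whether it is full: stand every full (heavy) tin upright on the level board, and leave every empty (light) one standing upright on the table. The board must still be level at the end.

Things in the scene. Friction and masses are not known exactly. Their poses are not given: they have to be found in the camera images.
- board (a joint): tilt of the setting board in rad: 0 = level, negative = the free edge by the wheel droops (-0.08 to -0.115 at the start), positive = free edge too high (stop near +0.05). The wooden board, 190 mm from hinge to free edge, 200 mm wide, 16 mm thick, is hinged at its far side; a screw with a handwheel on the robot's side lifts its free edge. It bears loads and stays where the wheel leaves it
- board_top (a point): centre of the board's upper face; x from the hinge toward the wheel (toward the robot), y to the robot's right, z up out of the face; tilts with the board. The face reaches 95 mm either way in x, 100 mm in y, and is 60 mm above the table when level. The hinge line is 95 mm toward -x and 8 mm below
- stand: fixed wooden stand of the board, 60 mm high, origin on the table, 5 mm toward +x of a point under the level board's middle, axes as the board. At y = +-113 mm stand hinge posts (x = -100 mm) and two 16 mm square index posts (x = 75 mm) whose tops are 60 mm high, flush with the level board. Its rails reach y = +-122 mm and x = -122 to +135 mm
- wheel_centre (a point): centre of the dark iron handwheel, at mid rim, on the vertical screw. 62 mm over the rim (10 mm round bar), 4 spokes, 20 mm hub; lies level, 130 mm past board_top in x, 205 mm above the table when the board is level. Counter-clockwise from above raises wheel and board edge: 4 mm and +0.0178 rad of tilt per rad. Friction 0.15 N m. An iron crossbar below it, 128 mm long in y, tops out at 138 mm
- tin_A: tin with brown paper label and grey lid, 49 mm across, 72 mm tall, standing on the table left or right of the stand; grip the lowest 58 mm. Origin: centre of its underside, z up. The tins look alike: a full one weighs 0.55 kg, an empty one 0.12 kg (both +-15 percent), found only by lifting. 3 or 4 of the four tins are present; an absent one reads None
- tin_B: tin with brown paper label and grey lid, 49 mm across, 72 mm tall, standing on the table left or right of the stand; grip the lowest 58 mm. Origin: centre of its underside, z up. The tins look alike: a full one weighs 0.55 kg, an empty one 0.12 kg (both +-15 percent), found only by lifting. 3 or 4 of the four tins are present; an absent one reads None
- tin_C: tin with brown paper label and grey lid, 49 mm across, 72 mm tall, standing on the table left or right of the stand; grip the lowest 58 mm. Origin: centre of its underside, z up. The tins look alike: a full one weighs 0.55 kg, an empty one 0.12 kg (both +-15 percent), found only by lifting. 3 or 4 of the four tins are present; an absent one reads None
- tin_D: tin with brown paper label and grey lid, 49 mm across, 72 mm tall, standing on the table left or right of the stand; grip the lowest 58 mm. Origin: centre of its underside, z up. The tins look alike: a full one weighs 0.55 kg, an empty one 0.12 kg (both +-15 percent), found only by lifting. 3 or 4 of the four tins are present; an absent one reads None
- biscuit_cutter: tin ring cutter, 56 mm across, 50 mm high, standing near the middle of the board at the start; ring 24 mm high; a strap bow 12 mm wide (along its own x) arches over it along its own y, the top of the bow at 41 to 50 mm height. Origin: centre of its underside, z up; 30 g. A 0.17 m high stuffer stands left of y = -0.1 m from about x = 0.475 m on; a hutch overhangs from about x = 0.7 m
Not all that is in view belongs to the job. What is shaped like the tin_C but orange or purple is not meant.

How it is judged:
On the way:
1. the board is level to 0.02 rad, with neither the cutter nor any tin on it (value of joint board between -0.02 and 0.02 rad and (x of tin_A in the frame of board_top below -0.125 m or x of tin_A in the frame of board_top above 0.125 m or y of tin_A in the frame of board_top below -0.13 m or y of tin_A in the frame of board_top above 0.13 m) and (x of tin_B in the frame of board_top below -0.125 m or x of tin_B in the frame of board_top above 0.125 m or y of tin_B in the frame of board_top below -0.13 m or y of tin_B in the frame of board_top above 0.13 m) and (x of tin_C in the frame of board_top below -0.125 m or x of tin_C in the frame of board_top above 0.125 m or y of tin_C in the frame of board_top below -0.13 m or y of tin_C in the frame of board_top above 0.13 m) and (x of tin_D in the frame of board_top below -0.125 m or x of tin_D in the frame of board_top above 0.125 m or y of tin_D in the frame of board_top below -0.13 m or y of tin_D in the frame of board_top above 0.13 m) and (x of biscuit_cutter in the frame of board_top below -0.125 m or x of biscuit_cutter in the frame of board_top above 0.125 m or y of biscuit_cutter in the frame of board_top below -0.13 m or y of biscuit_cutter in the frame of board_top above 0.13 m)), for 0.5 s.
At the end, for the whole second after the job is handed in: the board is level to 0.02 rad; every full tin (one that rests with more than 3 N) stands upright and at rest on the board, its centre over the board's face; every empty tin and the biscuit cutter stand upright and at rest on the table, clear of the board (value of joint board between -0.02 and 0.02 rad and ((x of tin_A in the frame of board_top between -0.095 and 0.095 m and y of tin_A in the frame of board_top between -0.1 and 0.1 m and z of tin_A in the frame of board_top between -0.006 and 0.008 m and angle between tin_A's own z axis and vertical below 0.1 rad and linear speed of tin_A below 0.02 m/s and contact force between tin_A and anything else above 3 N) or ((x of tin_A in the frame of board_top below -0.125 m or x of tin_A in the frame of board_top above 0.125 m or y of tin_A in the frame of board_top below -0.13 m or y of tin_A in the frame of board_top above 0.13 m) and height (world z) of tin_A between -0.01 and 0.01 m and contact force between tin_A and anything else below 3 N and angle between tin_A's own z axis and vertical below 0.1 rad and linear speed of tin_A below 0.02 m/s)) and ((x of tin_B in the frame of board_top between -0.095 and 0.095 m and y of tin_B in the frame of board_top between -0.1 and 0.1 m and z of tin_B in the frame of board_top between -0.006 and 0.008 m and angle between tin_B's own z axis and vertical below 0.1 rad and linear speed of tin_B below 0.02 m/s and contact force between tin_B and anything else above 3 N) or ((x of tin_B in the frame of board_top below -0.125 m or x of tin_B in the frame of board_top above 0.125 m or y of tin_B in the frame of board_top below -0.13 m or y of tin_B in the frame of board_top above 0.13 m) and height (world z) of tin_B between -0.01 and 0.01 m and contact force between tin_B and anything else below 3 N and angle between tin_B's own z axis and vertical below 0.1 rad and linear speed of tin_B below 0.02 m/s)) and ((x of tin_C in the frame of board_top between -0.095 and 0.095 m and y of tin_C in the frame of board_top between -0.1 and 0.1 m and z of tin_C in the frame of board_top between -0.006 and 0.008 m and angle between tin_C's own z axis and vertical below 0.1 rad and linear speed of tin_C below 0.02 m/s and contact force between tin_C and anything else above 3 N) or ((x of tin_C in the frame of board_top below -0.125 m or x of tin_C in the frame of board_top above 0.125 m or y of tin_C in the frame of board_top below -0.13 m or y of tin_C in the frame of board_top above 0.13 m) and height (world z) of tin_C between -0.01 and 0.01 m and contact force between tin_C and anything else below 3 N and angle between tin_C's own z axis and vertical below 0.1 rad and linear speed of tin_C below 0.02 m/s)) and ((x of tin_D in the frame of board_top between -0.095 and 0.095 m and y of tin_D in the frame of board_top between -0.1 and 0.1 m and z of tin_D in the frame of board_top between -0.006 and 0.008 m and angle between tin_D's own z axis and vertical below 0.1 rad and linear speed of tin_D below 0.02 m/s and contact force between tin_D and anything else above 3 N) or ((x of tin_D in the frame of board_top below -0.125 m or x of tin_D in the frame of board_top above 0.125 m or y of tin_D in the frame of board_top below -0.13 m or y of tin_D in the frame of board_top above 0.13 m) and height (world z) of tin_D between -0.01 and 0.01 m and contact force between tin_D and anything else below 3 N and angle between tin_D's own z axis and vertical below 0.1 rad and linear speed of tin_D below 0.02 m/s)) and (x of biscuit_cutter in the frame of board_top below -0.125 m or x of biscuit_cutter in the frame of board_top above 0.125 m or y of biscuit_cutter in the frame of board_top below -0.13 m or y of biscuit_cutter in the frame of board_top above 0.13 m) and height (world z) of biscuit_cutter between -0.01 and 0.01 m and angle between biscuit_cutter's own z axis and vertical below 0.1 rad and linear speed of biscuit_cutter below 0.02 m/s); the robot touches nothing.
Of tin_A, tin_B, tin_C, tin_D only 3 to 4 are there at a start; the rules pass over those that are not, and their reading is None.
At some moment in a run one of biscuit_cutter may be knocked a few centimetres aside while the robot is not near it.
It also fails if it takes over 200 s, if anything falls off the work surface, if the arm or the gripper's body presses on something with over 40 N, if the wrist force passes 120 N, or if a joint passes its speed limit or range.

### The arm

A 7-joint arm with a two-finger parallel gripper is mounted at the origin on a cart in front of the work surface, level with it; the furniture and walls round the work are solid. World frame = base frame: x ahead of the robot, y to its left, z up, the work surface at z = 0. Lengths are in m, angles in rad, forces in N, time in s.
With the tool pointing down it reaches from about 0.425 to 1.025 m from the base axis. Payload 3.6 kg.
Tool frame: the origin (TCP) lies on the centre line of the jaws, within the pads' length; the fingertips stand 17 mm ahead of it and the grasp point (between the pads) lies 2 mm behind it; z points along the fingers, y is the line along which they close (so a half turn about z gives the same grasp; the last joint's range is limited). The gripper opens to 85 mm and grips with 20 to 120 N. Pads are 22 mm wide; open, the fingers measure 114 mm over their backs; the gripper's body (76 mm by 85 mm) begins 54 mm behind the grasp point. The pads swing forward as they close: fully open they stand 13 mm farther back than shut.
Start: joints at [1.214, 0.591, 0.048, 1.609, -0.033, 0.943, -0.034], TCP at [0.189, -0.7, 0.248] pointing down, gripper open.
Joint ranges: [-2.69, 2.69], [-0.47, 2.24], [-1.27, 1.36], [0.19, 2.51], [-1.53, 4.68], [0.08, 2.07], [-3.09, 3.09]. Speed limits (rad/s): [2.57, 2.57, 3.14, 3.14, 3.14, 3.14, 3.14].

### API

Orientations are given as a unit quaternion [x, y, z, w].
In Python, from plant import bot, snapshot, job, cut_out, place_of gives the robot as it stands.
- The arm moves only by the tool carry_out, never from a script. Its argument "targets" is one flat list of numbers, 5 for each row, row after row: the opening, from -1 (shut) to 1 (fully open), then the shift along the tool's x, y, z in cm, then the turn about the tool's z in degrees. A call has 1 to 20 rows; each row is the pose to reach, as a shift and turn from the pose commanded when the call began, along the tool's axes at that moment; what a row does not reach only later rows make up. A row lasts 1/10 s, in which the tool goes at most 50 mm and 8.59 degrees, less where a joint would pass 70% of its speed; a pose out of reach is approached as far as the arm can. A call with a gripper value outside its range is refused whole. The fingers move at their own pace and stop on an object; "squeeze" is the grip in N (left out, the last holds). Time passes only in rows, so rows that repeat a pose let the fingers close. It gives the time, the measured TCP pose, the force, the opening and the grip force at its end, in the units of the state.
- bot.sense(): the state, without advancing time (a new reading comes with each control period).
- snapshot(name): name is "side" or "top" or "wrist"; returns a dict with "image" (480x640x3 uint8, red, green, blue), "fx", "fy", "cx", "cy" (pixels), "world_to_cam" (4x4, takes a point from world to camera coordinates); the wrist camera has in their place "hand_eye" (4x4, takes a point from camera to tool coordinates, whose origin is the TCP and whose axes are the flange's). Camera axes: x right, y up, looking along -z (the intrinsics and any distortion apply to the point x, -y, -z); pixel columns grow to the right and rows downward; lengths in m; the calibration is good to about 2 mm. A picture is of the moment at which its call begins: read the wrist's pose just before it. There is no depth.
- job.job_done(): hands the job in; it is judged then, once.
Trained networks look in a picture, given as the dict that the camera call returned (one of the last four; its "shot" number tells which), for a name from the list of things; names that differ only in an ending like _2 or _b are one class to them, and where a whole thing is asked for, a point or a joint stands for the part that bears it (a point fixed in the world has none). Each returns a list of dicts, best first, with "confidence" (0 to 1); they miss things now and then, are a little off and sometimes report something else, mostly with a low value. They report only what shows in the picture. A call takes as long as a camera call. They do not tell look-alikes from the thing itself.
- cut_out(picture, name): "pixels" (480x640 bool, what is visible of it) and "rect" ([left, top, right, bottom] in pixels, round what is visible of it).
- place_of(picture, name): "point" ([column, row] in pixels: a listed point, or the origin of a listed thing).
The state is a dict: "clock": time; "joints": joint angles; "dq": joint speeds; "effort": joint torques, N m; "ee_pos": TCP position; "orientation": TCP orientation; "contact_force": force on the tool from outside, world axes, zero at the start; "torque": the same for the moment, N m; "finger_gap": opening from 0.0 (shut) to 1.0 (fully open); "grip_force": force on a finger pad.
Only numpy, scipy, OpenCV 4.12 (cv2) and the standard library are available. Lean on these libraries where they do the work, as an engineer would, in place of code of your own. Each camera call takes 0.05 s, during which the arm holds its last target. There are 200 camera calls.

## Working session

There is one attempt and no reset: what is moved stays moved. The work goes in short steps, Python scripts to look and compute and a tool call to move; the robot and the scene stay as the last step left them, time stands still between calls to the robot, and variables do not carry over. Pictures are saved under pics/ and viewed, at most 14 in all, crops included, and the job is handed in when it is done.

Besides the shell and the picture viewer there is one more tool, called after "Call:" as a command line: name --argument value ..., lists and objects as JSON in quotes. carry_out: Moves the arm, as the interface text tells. Its arguments: {"type":"object","properties":{"targets":{"type":"array"},"squeeze":{"type":"number"}},"required":["targets"]}

```bash
mkdir -p pics; cat > h.py <<'E'
import numpy as np,cv2
from plant import bot,snapshot,job,cut_out,place_of
from scipy.spatial.transform import Rotation as R
def save(p,n): cv2.imwrite(f'pics/{n}.png',p['image'][:,:,::-1])
def w2c(p):
    if 'world_to_cam' in p: return np.array(p['world_to_cam'])
    s=bot.sense(); T=np.eye(4); T[:3,:3]=R.from_quat(s['orientation']).as_matrix(); T[:3,3]=s['ee_pos']
    return np.linalg.inv(T@np.array(p['hand_eye']))
def ray(p,px,W):
    C=np.linalg.inv(W); d=np.array([(px[0]-p['cx'])/p['fx'],-(px[1]-p['cy'])/p['fy'],-1.])
    return C[:3,3],C[:3,:3]@d
def at_z(p,px,z,W=None):
    o,d=ray(p,px,w2c(p) if W is None else W); return o+d*(z-o[2])/d[2]
def proj(p,X,W=None):
    W=w2c(p) if W is None else W; c=W[:3,:3]@np.array(X)+W[:3,3]
    return np.array([p['cx']+p['fx']*c[0]/-c[2],p['cy']-p['fy']*c[1]/-c[2]])
E
cat > a.py <<'E'
from h import *
np.set_printoptions(precision=4,suppress=True)
s=bot.sense();print(s['clock'],s['ee_pos'],s['orientation'])
for n in('top','side','wrist'):
    p=snapshot(n);save(p,n+'0');print(n,[k for k in p if k!='image'])
    if n=='wrist':continue
    C=np.linalg.inv(w2c(p));print('cam',C[:3,3])
    for t,z in(('tin_C',0),('biscuit_cutter',.06),('wheel_centre',.18),('board_top',.052),('stand',0)):
        for r in place_of(p,t)[:7]: print(t,np.round(r['point']),round(r['confidence'],2),at_z(p,r['point'],z))
E
python3 a.py
```

```text
0.0 [ 0.1888 -0.6992  0.2471] [ 0.9913  0.1316 -0.0002 -0.0011]
top ['fx', 'fy', 'cx', 'cy', 'world_to_cam', 'shot']
cam [ 0.3962 -0.1787  1.309 ]
tin_C [413. 265.] 0.92 [ 0.4384 -0.4292  0.    ]
tin_C [447. 250.] 0.69 [ 0.4804 -0.5239  0.    ]
tin_C [472. 266.] 0.68 [ 0.4358 -0.5935  0.    ]
biscuit_cutter [336. 240.] 0.51 [ 0.5005 -0.2167  0.06  ]
biscuit_cutter [350. 242.] 0.46 [ 0.4963 -0.254   0.06  ]
wheel_centre [354. 291.] 0.68 [ 0.371  -0.2552  0.18  ]
board_top [348. 238.] 0.94 [ 0.5066 -0.2481  0.052 ]
stand [352. 242.] 0.59 [ 0.5014 -0.261   0.    ]
side ['fx', 'fy', 'cx', 'cy', 'world_to_cam', 'shot']
cam [0.0767 0.8985 0.6037]
tin_C [380. 236.] 0.74 [ 0.4344 -0.604   0.    ]
tin_C [360. 243.] 0.57 [ 0.4771 -0.5231  0.    ]
biscuit_cutter [318. 267.] 0.9 [ 0.4911 -0.1927  0.06  ]
wheel_centre [372. 220.] 0.57 [ 0.3742 -0.2552  0.18  ]
board_top [322. 259.] 0.9 [ 0.5044 -0.2579  0.052 ]
stand [319. 279.] 0.68 [ 0.5073 -0.2467  0.    ]
wrist ['fx', 'fy', 'cx', 'cy', 'hand_eye', 'shot']
```

View pics/top0.png

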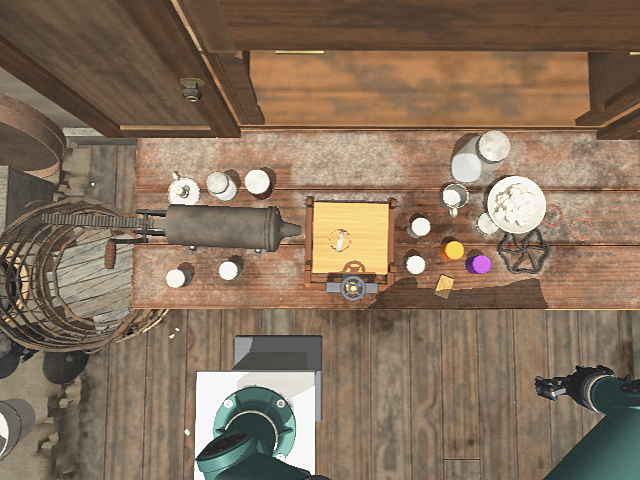

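View pics/side0.png

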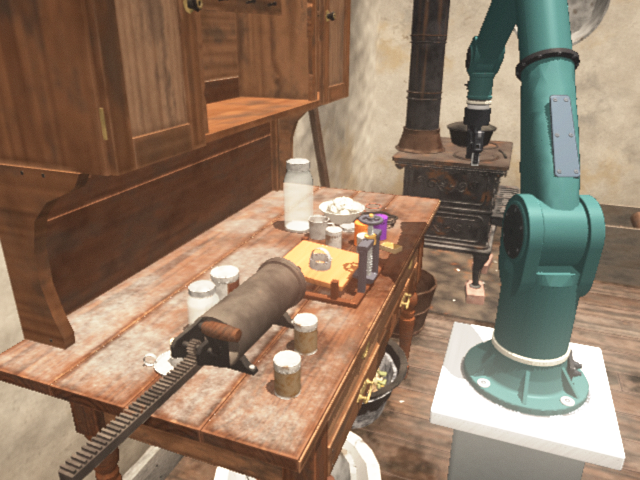

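The top view shows the stand at about (350,242) and the cutter at (340,240). White-lidded tins are at (177,278), (229,270), (420,226) and (415,265). The orange (454,250) and purple (481,265) ones are look-alikes. The jars at (220,185) and (257,182) need a closer look, so I'll enlarge them.

```bash
cat > b.py <<'E'
from h import *
np.set_printoptions(precision=3,suppress=True)
p=snapshot('top');q=snapshot('side')
for px in((177,277),(229,269),(420,226),(415,264),(257,181),(220,184),(454,250),(481,264)): 
    X=at_z(p,px,.072);print(px,X,proj(q,X),np.hypot(*X[:2]))
for px in((312,203),(391,203),(313,275),(387,275)):print('board corner',px,at_z(p,px,.055))
a=p['image'][140:310,150:510];b=q['image'][180:400,170:440]
a=cv2.resize(a,(800,378));b=cv2.resize(b,None,fx=2,fy=2)
cv2.imwrite('pics/ca.png',a[:,:,::-1]);cv2.imwrite('pics/cb.png',b[:,:,::-1])
for n in('tin_C','wheel_centre','biscuit_cutter'):
  for P in(p,q):
    print(n,[(np.round(r['rect']),round(r['confidence'],2)) for r in cut_out(P,n)])
E
python3 b.py
```

```text
(177, 277) [0.403 0.198 0.072] [285.806 355.097] 0.4492022064060603
(229, 269) [0.424 0.063 0.072] [303.643 316.731] 0.4290715596671608
(420, 226) [ 0.538 -0.436  0.072] [332.443 228.245] 0.6926688535972223
(415, 264) [ 0.438 -0.421  0.072] [363.826 234.419] 0.6081538032228434
(257, 181) [ 0.657 -0.006  0.072] [221.058 283.389] 0.6569045965204848
(220, 184) [0.649 0.091 0.072] [200.5   303.501] 0.6549240707922583
(454, 250) [ 0.475 -0.524  0.072] [361.563 221.385] 0.7074848968788106
(481, 264) [ 0.439 -0.594  0.072] [379.022 215.772] 0.7383882271609851
board corner (312, 203) [ 0.601 -0.152  0.055]
board corner (391, 203) [ 0.602 -0.363  0.055]
board corner (313, 275) [ 0.409 -0.155  0.055]
board corner (387, 275) [ 0.41  -0.35   0.055]
tin_C [(array([406., 259., 422., 275.]), 0.86), (array([466., 254., 491., 275.]), 0.59), (array([441., 240., 464., 262.]), 0.58)]
tin_C [(array([355., 220., 367., 243.]), 0.59), (array([357., 232., 366., 246.]), 0.58), (array([377., 213., 386., 241.]), 0.45)]
wheel_centre [(array([341., 276., 367., 303.]), 0.73), (array([166., 270., 192., 289.]), 0.48)]
wheel_centre [(array([360., 214., 381., 223.]), 0.55)]
biscuit_cutter [(array([332., 231., 343., 254.]), 0.52)]
biscuit_cutter [(array([309., 247., 332., 272.]), 0.72), (array([274., 350., 301., 401.]), 0.38)]
```

View pics/ca.png

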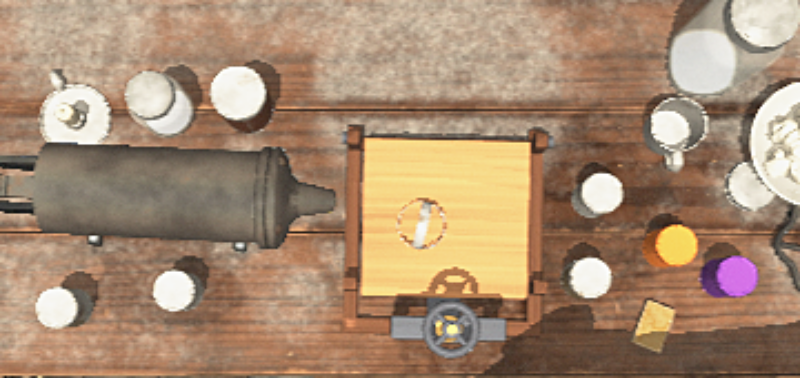

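View pics/cb.png

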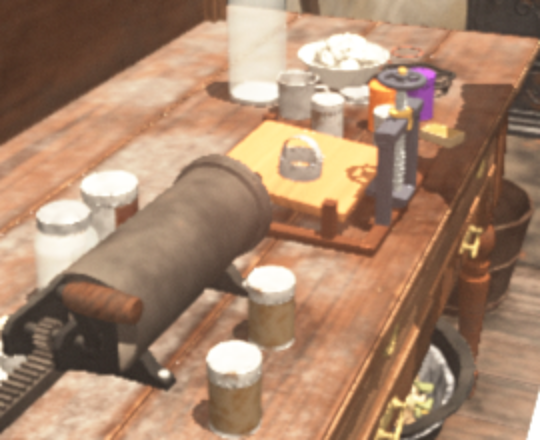

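```bash
cat >> h.py <<'E'
import sys
def plan(x,y,z,yaw=None):
    """world target (yaw = direction of tool x, deg) -> tool shift cm, turn deg"""
    s=bot.sense(); M=R.from_quat(s['orientation']).as_matrix()
    d=M.T@(np.array([x,y,z])-s['ee_pos'])*100
    y0=np.degrees(np.arctan2(M[1,0],M[0,0])); t=0 if yaw is None else -((yaw-y0+180)%360-180)
    print('now',np.round(s['ee_pos'],4),'yaw',round(y0,2),'tilt',np.round(M[:,2],3),'j7',round(s['joints'][6],3),'t',round(s['clock'],2),'-> shift',np.round(d,2),'turn',round(t,2))
E
python3 -c "
from h import *
plan(.47,-.24,.36,10)"
```

```text
now [ 0.189  -0.6999  0.2483] yaw 15.12 tilt [-0. -0. -1.] j7 -0.034 t 1.05 -> shift [ 39.12 -37.07 -11.17] turn 5.12
```

Call:
carry_out --targets '[1,0,0,-11,0,1,0,0,-11,0,1,0,0,-11,0,1,39,-37,-11,5,1,39,-37,-11,5,1,39,-37,-11,5,1,39,-37,-11,5,1,39,-37,-11,5,1,39,-37,-11,5,1,39,-37,-11,5,1,39,-37,-11,5,1,39,-37,-11,5,1,39,-37,-11,5,1,39,-37,-11,5,1,39,-37,-11,5,1,39,-37,-11,5,1,39,-37,-11,5,1,39,-37,-11,5]'

```text
clock: 2.85
ee_pos: [0.4681, -0.2427, 0.3582]
orientation: [0.996, 0.087, -0.0, 0.0]
contact_force: [-0.6, -0.3, -0.8]
finger_gap: 1.001
grip_force: 0.0
```

```bash
cat > c.py <<'E'
from h import *
np.set_printoptions(precision=4,suppress=True)
p=snapshot('wrist');W=w2c(p);save(p,'w1');plan(.47,-.24,.36,10)
for t,z in(('tin_C',0),('biscuit_cutter',.056),('wheel_centre',.183),('board_top',.052),('stand',0)):
    for r in place_of(p,t)[:7]: print(t,np.round(r['point']),round(r['confidence'],2),at_z(p,r['point'],z,W))
E
python3 c.py
```

```text
now [ 0.4682 -0.2426  0.3582] yaw 9.93 tilt [-0. -0. -1.] j7 -1.04 t 2.9 -> shift [ 0.22 -0.22 -0.18] turn -0.07
tin_C [594. 257.] 0.86 [ 0.4405 -0.597   0.    ]
tin_C [549. 221.] 0.85 [ 0.4759 -0.5263  0.    ]
tin_C [458. 236.] 0.77 [ 0.437  -0.4204  0.    ]
tin_C [342. 158.] 0.25 [ 0.5062 -0.2596  0.    ]
biscuit_cutter [310. 158.] 0.64 [ 0.5037 -0.2234  0.056 ]
wheel_centre [313. 324.] 0.88 [ 0.38   -0.2506  0.183 ]
board_top [339. 160.] 0.87 [ 0.5061 -0.2536  0.052 ]
stand [337. 161.] 0.79 [ 0.5015 -0.2546  0.    ]
```

View pics/w1.png

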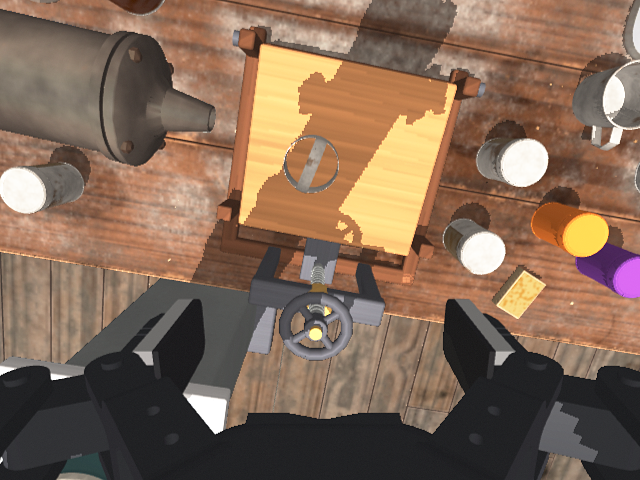

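```bash
cat > d.py <<'E'
from h import *
np.set_printoptions(precision=4,suppress=True)
p=snapshot('wrist');W=w2c(p)
B={k:at_z(p,px,z,W) for k,px,z in(('fl',(262,45),.060),('fr',(458,82),.060),('nl',(239,224),.041),('nr',(412,256),.041))}
print(B);c=sum(B.values())/4;print(c)
for a,b in(('nl','fl'),('nr','fr'),('fr','fl'),('nr','nl')):
    d=B[b]-B[a];print(a,b,np.degrees(np.arctan2(d[1],d[0])),np.hypot(*d[:2]))
a=at_z(p,(305,190),.092,W);b=at_z(p,(319,139),.092,W);d=b-a;print('bow',a,b,np.degrees(np.arctan2(d[1],d[0])),np.hypot(*d[:2]))
print('ring centre',at_z(p,(312,164),.075,W),'bow top',at_z(p,(312,164),.10,W))
print('wheel',at_z(p,(316,327),.183,W))
r=[r for r in cut_out(p,'biscuit_cutter')][:1]
for x in r: print(x['rect'],x['confidence'])
i=cv2.resize(p['image'][110:220,250:380],None,fx=6,fy=5,interpolation=cv2.INTER_CUBIC);cv2.imwrite('pics/cc.png',i[:,:,::-1])
E
python3 d.py
```

```text
{'fl': array([ 0.6027, -0.158 ,  0.06  ]), 'fr': array([ 0.6035, -0.3544,  0.06  ]), 'nl': array([ 0.4166, -0.1544,  0.041 ]), 'nr': array([ 0.414 , -0.3567,  0.041 ])}
[ 0.5092 -0.2559  0.0505]
nl fl -1.1062190455437766 0.18611459994293078
nr fr 0.7074694421035831 0.18953611650717672
fr fl 90.22615184579941 0.19636142482859673
nr nl 89.24475085531691 0.20231086327680947
bow [ 0.4754 -0.2229  0.092 ] [ 0.5257 -0.2281  0.092 ] -5.851373961316033 0.05057870931744084
ring centre [ 0.5    -0.2252  0.075 ] bow top [ 0.502  -0.2256  0.1   ]
wheel [ 0.378  -0.2523  0.183 ]
[287.5, 136.1, 337.1, 198.0] 0.71
```

View pics/cc.png

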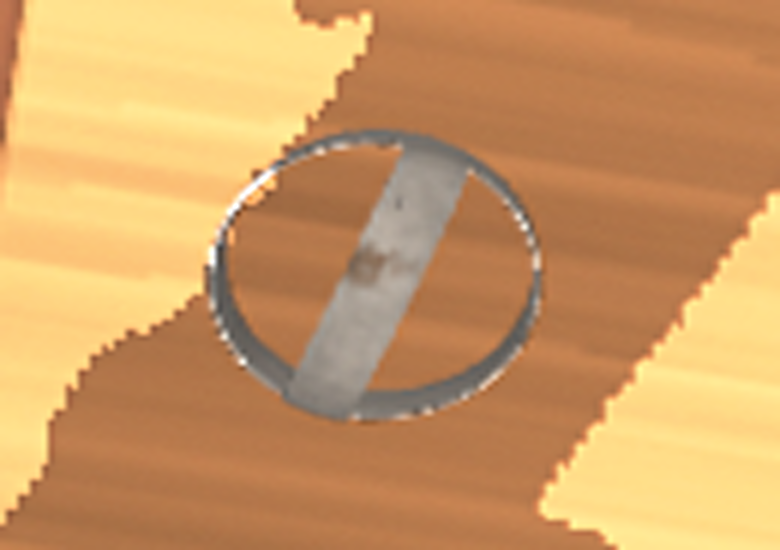

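```bash
python3 -c "
from h import *
plan(.4995,-.226,.099,-10)"
```

```text
now [ 0.469  -0.2412  0.3583] yaw 10.09 tilt [-0.  0. -1.] j7 -1.041 t 3.25 -> shift [ 3.28 -0.96 25.93] turn 20.09
```

Call:
carry_out --targets '[0,3.3,-1,0,8,0,3.3,-1,5,16,0,3.3,-1,10,20,0,3.3,-1,15,20,0,3.3,-1,18,20,0,3.3,-1,20,20,0,3.3,-1,20,20,0,3.3,-1,20,20]'

```text
clock: 4.05
ee_pos: [0.5002, -0.2255, 0.1585]
orientation: [0.996, -0.086, 0.0, -0.0]
contact_force: [-0.3, -0.3, -0.2]
finger_gap: 0.503
grip_force: 0.0
```

```bash
cat > e.py <<'E'
from h import *
p=snapshot('wrist');W=w2c(p);save(p,'w2');plan(.4995,-.226,.099,-10)
print('grasp pt px',proj(p,(.4995,-.226,.099),W))
for r in place_of(p,'biscuit_cutter'): print(r, at_z(p,r['point'],.051,W))
E
python3 e.py
```

```text
now [ 0.5007 -0.2257  0.1593] yaw -9.89 tilt [ 0.002 -0.001 -1.   ] j7 -1.459 t 4.1 -> shift [-0.13  0.05  6.03] turn 0.11
grasp pt px [321.98563693 271.14001137]
{'point': [321.4, 240.0], 'confidence': 0.88} [ 0.50257803 -0.22605329  0.051     ]
```

View pics/w2.png

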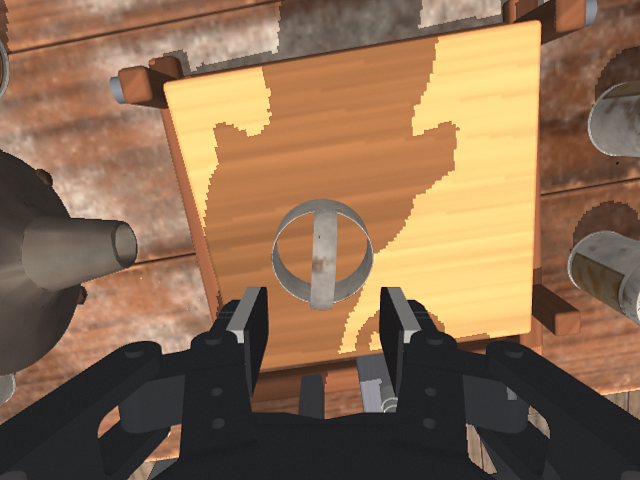

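The cutter is centred at (323,255), its bow running vertically between the fingers. It is lined up, so I'll descend, grip and lift.

Call:
carry_out --targets '[0,0,0,3,0,0,0,0,6,0,0,0,0,6,0,-1,0,0,6,0,-1,0,0,6,0,-1,0,0,6,0,-1,0,0,6,0,-1,0,0,6,0,-1,0,0,4,0,-1,0,0,0,0,-1,0,0,-4,0,-1,0,0,-8,0,-1,0,0,-8,0]' --squeeze 25

```text
clock: 5.45
ee_pos: [0.5033, -0.2268, 0.2443]
orientation: [0.996, -0.086, 0.006, 0.002]
contact_force: [1.0, -0.4, -0.4]
finger_gap: 0.124
grip_force: 24.5
```

```bash
python3 -c "
from h import *
plan(.62,-.425,.24,-10)
p=snapshot('top');save(p,'t2')
for r in cut_out(p,'biscuit_cutter')[:2]: print(r['rect'],r['confidence'])
print(proj(p,(.62,-.425,0)))
i=cv2.resize(p['image'][130:310,290:510],None,fx=3,fy=3);cv2.imwrite('pics/t2c.png',i[:,:,::-1])"
```

```text
now [ 0.5033 -0.2268  0.2443] yaw -9.9 tilt [ 0.012 -0.004 -1.   ] j7 -1.444 t 5.45 -> shift [14.89 17.52  0.65] turn 0.1
[410.30650335 199.81722312]
```

View pics/t2c.png

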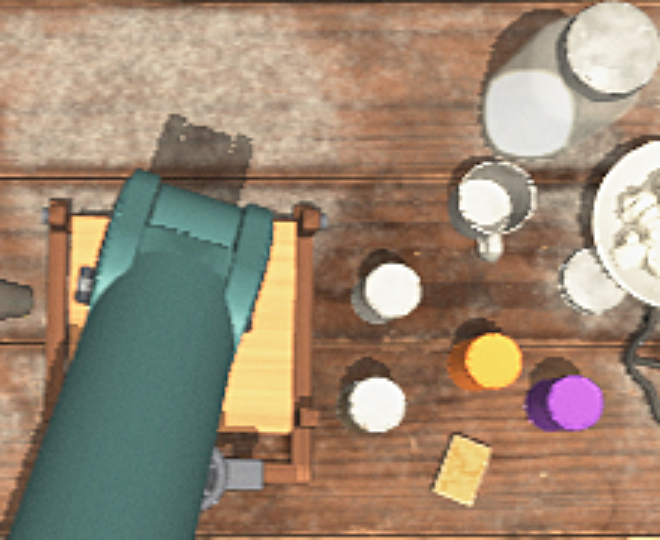

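The strap is gripped (gap 0.124, about 10 mm). The free spot behind the nearer-to-hutch tin, at crop (365,205), is clear of the mug (495,200).

```bash
python3 -c "
from h import *
plan(.62,-.43,.05,-10)
print(np.round(snapshot('wrist')['hand_eye'],3))"
```

```text
now [ 0.5002 -0.2256  0.2397] yaw -9.89 tilt [ 0.003 -0.001 -1.   ] j7 -1.444 t 5.55 -> shift [15.26 18.07 19.02] turn 0.11
[[ 0.     0.966  0.258  0.065]
 [ 1.    -0.    -0.     0.001]
 [-0.     0.258 -0.966 -0.126]
 [ 0.     0.     0.     1.   ]]
```

Call:
carry_out --targets '[-1,5,6,0,-8,-1,8,10,0,-16,-1,12,14,0,-24,-1,15.3,18,0,-32,-1,15.3,18,0,-40,-1,15.3,18,4,-48,-1,15.3,18,8,-56,-1,15.3,18,12,-60,-1,15.3,18,15,-60,-1,15.3,18,17,-60,-1,15.3,18,18,-60,-1,15.3,18,18.5,-60,-1,15.3,18,18.8,-60,-1,15.3,18,19,-60,-1,15.3,18,19.1,-60,-1,15.3,18,19.1,-60]'

```text
clock: 7.2
ee_pos: [0.6213, -0.4271, 0.0514]
orientation: [0.906, 0.424, 0.001, -0.0]
contact_force: [-2.8, 5.0, 10.1]
finger_gap: 0.12
grip_force: 25.5
```

Call:
carry_out --targets '[-1,0,0,-0.1,0,-0.5,0,0,-0.1,0,-0.4,0,0,-0.1,0,-0.4,0,0,-0.1,0,-0.4,0,0,-2,0,-0.4,0,0,-6,0,-0.4,0,0,-10,0,-0.4,0,0,-15,0,-0.4,0,0,-20,0,-0.4,0,0,-22,0,-0.4,0,0,-22,0]'

```text
clock: 8.3
ee_pos: [0.6223, -0.4303, 0.2744]
orientation: [0.906, 0.423, 0.003, 0.005]
contact_force: [-1.2, 0.1, -0.1]
finger_gap: 0.303
grip_force: 0.0
```

```bash
cat > f.py <<'E'
from h import *
p=snapshot('wrist');W=w2c(p);save(p,'w3');plan(.378,-.254,.3,0)
for t,z in(('tin_C',0),('biscuit_cutter',0)):
    for r in place_of(p,t)[:7]: print(t,np.round(r['point']),round(r['confidence'],2),at_z(p,r['point'],z,W))
E
python3 f.py
```

```text
now [ 0.6207 -0.4296  0.2709] yaw 50.1 tilt [ 0.005 -0.003 -1.   ] j7 -0.331 t 8.35 -> shift [ -2.09 -29.86  -3.07] turn 50.1
tin_C [183. 304.] 0.83 [ 0.43415387 -0.42131999  0.        ]
tin_C [276. 350.] 0.77 [ 0.47420361 -0.52670307  0.        ]
tin_C [294. 406.] 0.77 [ 0.44127316 -0.59367663  0.        ]
biscuit_cutter [317. 199.] 0.63 [ 0.61727972 -0.42667684  0.        ]
```

View pics/w3.png

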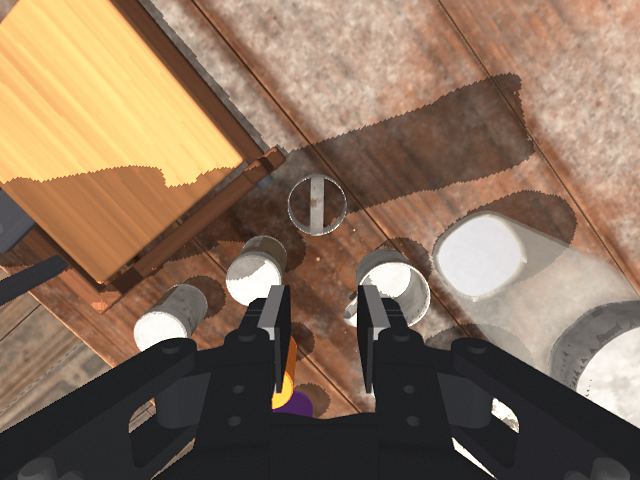

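Cutter stands upright at (317,205), clear of everything. Now I'll go above the wheel.

Call:
carry_out --targets '[1,-0.5,-5,-3,8,1,-1,-10,-3,16,1,-1.5,-15,-3,24,1,-2,-20,-3,32,1,-2,-25,-3,40,1,-2,-29.9,-3,48,1,-2,-29.9,-3,56,1,-2,-29.9,-3,64,1,-2,-29.9,-3,72,1,-2,-29.9,-3,80,1,-2,-29.9,-3,88,1,-2,-29.9,-3,96,1,-2,-29.9,-3,104,1,-2,-29.9,-3,112,1,-2,-29.9,-3,120,1,-2,-29.9,-3,128,1,-2,-29.9,-3,136,1,-2,-29.9,-3,140,1,-2,-29.9,-3,140,1,-2,-29.9,-3,140]'

```text
clock: 10.45
ee_pos: [0.3766, -0.2522, 0.2962]
orientation: [0.708, -0.706, -0.001, 0.0]
contact_force: [-0.3, -0.5, 0.2]
finger_gap: 0.998
grip_force: 0.0
```

```bash
cat > g.py <<'E'
from h import *
import sys
p=snapshot('wrist');W=w2c(p);save(p,'w4');q=snapshot('top')
print(np.round(bot.sense()['joints'],2))
r=place_of(p,'wheel_centre');r2=place_of(q,'wheel_centre');print(r[:2],r2[:1])
Wq=w2c(q)
# z by triangulation
o1,d1=ray(p,r[0]['point'],W)
print([np.round(at_z(p,r[0]['point'],z,W),4) for z in(.175,.183,.19)])
if r2: print([np.round(at_z(q,r2[0]['point'],z,Wq),4) for z in(.175,.183,.19)])
for c in cut_out(p,'wheel_centre')[:1]: print(c['rect'])
plan(.378,-.254,.183,-90)
E
python3 g.py
```

```text
[ 0.44  0.18  0.06  2.15 -0.01  0.81 -2.63]
[{'point': [317.0, 242.2], 'confidence': 0.89}] []
[array([ 0.3799, -0.2503,  0.175 ]), array([ 0.3798, -0.2526,  0.183 ]), array([ 0.3797, -0.2545,  0.19  ])]
[267.5, 194.9, 369.8, 291.1]
now [ 0.3772 -0.2525  0.2971] yaw -89.85 tilt [-0.  0. -1.] j7 -2.633 t 10.7 -> shift [ 0.15 -0.08 11.41] turn 0.15
```

View pics/w4.png

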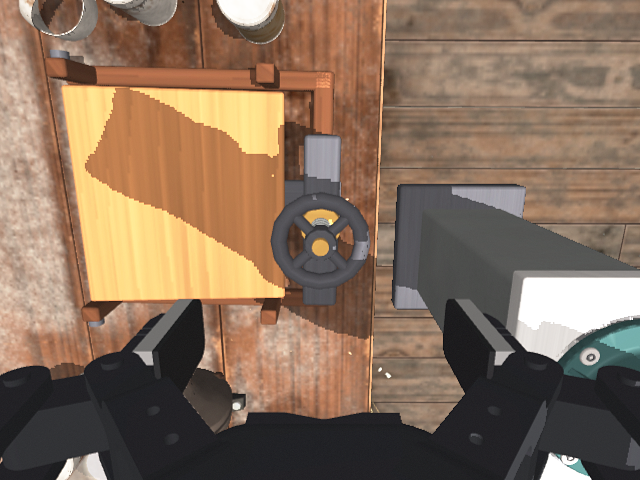

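Call:
carry_out --targets '[1,0.05,-0.15,4,0,1,0.05,-0.15,8,0,1,0.05,-0.15,10.5,0,1,0.05,-0.15,11.4,0,1,0.05,-0.15,11.4,0,-1,0.05,-0.15,11.4,0,-1,0.05,-0.15,11.4,0,-1,0.05,-0.15,11.4,0,-1,0.05,-0.15,11.4,0,-1,0.05,-0.15,11.4,0]' --squeeze 45

```text
clock: 11.7
ee_pos: [0.3785, -0.2536, 0.185]
orientation: [0.708, -0.707, 0.001, 0.0]
contact_force: [-2.8, 0.7, 6.7]
finger_gap: 0.692
grip_force: 46.8
```

Call:
carry_out --targets '[-1,0,0,-0.06,-8,-1,0,0,-0.11,-16,-1,0,0,-0.17,-24,-1,0,0,-0.22,-32,-1,0,0,-0.28,-40,-1,0,0,-0.34,-48,-1,0,0,-0.39,-56,-1,0,0,-0.45,-64,-1,0,0,-0.5,-72,-1,0,0,-0.56,-80,-1,0,0,-0.61,-88,-1,0,0,-0.67,-96,-1,0,0,-0.73,-104,-1,0,0,-0.78,-112,-1,0,0,-0.84,-120,-1,0,0,-0.89,-128,-1,0,0,-0.95,-136,-1,0,0,-1.01,-144,-1,0,0,-1.05,-150,-1,0,0,-1.05,-150]'

```text
clock: 13.7
ee_pos: [0.3793, -0.2506, 0.1955]
orientation: [0.865, 0.502, 0.0, -0.0]
contact_force: [-1.8, 7.5, 9.0]
finger_gap: 0.691
grip_force: 48.1
```

```bash
cat > i.py <<'E'
from h import *
s=bot.sense();plan(.378,-.254,.183,0);print(s['grip_force'],s['finger_gap'],s['torque'])
q=snapshot('side');
print([(r['point'],r['confidence'])for n in('board_top','wheel_centre') for r in place_of(q,n)[:2]])
i=cv2.resize(q['image'][195:315,260:410],None,fx=5,fy=5,interpolation=cv2.INTER_CUBIC)
cv2.imwrite('pics/s%d.png'%q['shot'],i[:,:,::-1]);print(q['shot'])
for t in(-.1,-.04,0):
  print(t,[np.round((proj(q,(.603-.19*np.cos(t),y,.06+.19*np.sin(t)))-(260,195))*5) for y in(-.156,-.356)])
print([np.round((proj(q,(.503-.075,y,.06))-(260,195))*5) for y in(-.256+.113,-.256-.113)])
E
python3 i.py
```

```text
now [ 0.3793 -0.2506  0.1955] yaw 60.27 tilt [ 0.     0.001 -1.   ] j7 -0.497 t 13.7 -> shift [-0.36  0.06  1.25] turn 60.27
48.0737829208374 0.690546419765103 [1.64822622 0.46914252 0.08038089]
[([321.6, 256.5], 0.77), ([372.1, 213.5], 0.51)]
14
-0.1 [array([412., 451.]), array([527., 296.])]
-0.04 [array([414., 430.]), array([529., 277.])]
0 [array([415., 416.]), array([530., 264.])]
[array([376., 422.]), array([510., 252.])]
```

Call:
carry_out --targets '[-1,0,0,-0.06,-8,-1,0,0,-0.11,-16,-1,0,0,-0.17,-24,-1,0,0,-0.22,-32,-1,0,0,-0.28,-40,-1,0,0,-0.34,-48,-1,0,0,-0.39,-56,-1,0,0,-0.45,-64,-1,0,0,-0.5,-72,-1,0,0,-0.56,-80,-1,0,0,-0.61,-88,-1,0,0,-0.67,-96,-1,0,0,-0.73,-104,-1,0,0,-0.78,-112,-1,0,0,-0.84,-120,-1,0,0,-0.89,-128,-1,0,0,-0.91,-130,-1,0,0,-0.91,-130]'

```text
clock: 15.65
ee_pos: [0.3769, -0.2522, 0.2045]
orientation: [-0.088, 0.996, -0.001, -0.003]
contact_force: [-8.5, 4.1, 16.3]
finger_gap: 0.693
grip_force: 48.5
```

```bash
python3 i.py
```

```text
now [ 0.3769 -0.2522  0.2045] yaw -169.91 tilt [-0.006 -0.002 -1.   ] j7 1.4 t 15.65 -> shift [-0.09 -0.19  2.14] turn -169.91
48.51320922374725 0.6926709101882995 [0.89862734 1.62427999 0.0628665 ]
[([321.7, 258.6], 0.85), ([320.8, 278.3], 0.57), ([373.7, 213.6], 0.63)]
15
-0.1 [array([412., 451.]), array([527., 296.])]
-0.04 [array([414., 430.]), array([529., 277.])]
0 [array([415., 416.]), array([530., 264.])]
[array([376., 422.]), array([510., 252.])]
```

View pics/s15.png

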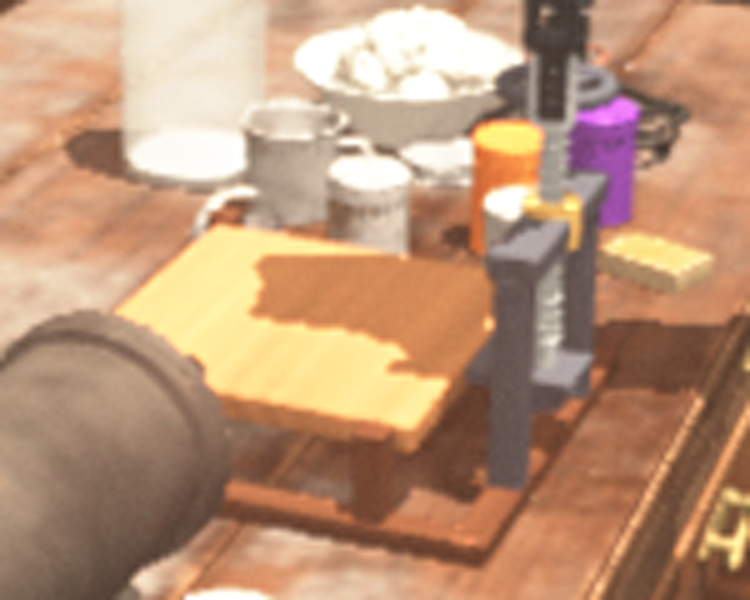

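```bash
python3 -c "
from h import *
q=snapshot('side')
f=lambda X:np.round((proj(q,X)-(260,195))*5)
print('fr',f((.603,-.356,.06)),'fl',f((.603,-.156,.06)),'post top',[f((.428+a,-.143+b,.06)) for a,b in((-.008,.008),(.008,.008),(-.008,-.008))])
print('rail bottom corner',f((.503-.135,-.256+.122,.02)),f((.503-.135,-.256+.122,.0)))
i=cv2.resize(q['image'][260:310,320:370],None,fx=12,fy=12,interpolation=cv2.INTER_CUBIC);cv2.imwrite('pics/s16.png',i[:,:,::-1])
g=lambda X:np.round((proj(q,X)-(320,260))*12)
for t in(-.04,-.02,0,.02): print(t,g((.603-.19*np.cos(t),-.156,.06+.19*np.sin(t))),g((.603-.19*np.cos(t),-.156,.044+.19*np.sin(t))))
print([g((.428+a,-.143+b,.06)) for a,b in((-.008,.008),(.008,.008),(-.008,-.008))])
"
```

```text
fr [208. 218.] fl [ 55. 355.] post top [array([387., 432.]), array([355., 426.]), array([398., 418.])]
rail bottom corner [489. 527.] [488. 564.]
-0.04 [274. 252.] [272. 324.]
-0.02 [275. 235.] [273. 307.]
0 [276. 218.] [274. 290.]
0.02 [276. 201.] [274. 273.]
[array([208., 256.]), array([131., 243.]), array([234., 223.])]
```

View pics/s16.png

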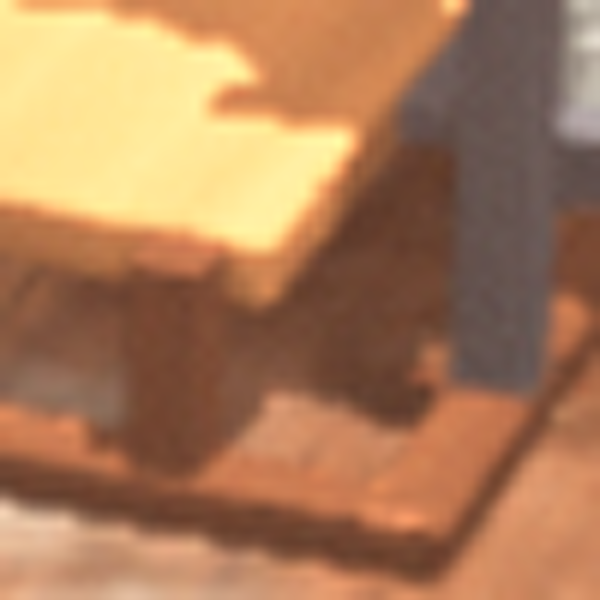

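The post's top corners sit about 22 crop px (1.8 px) below prediction. With that correction the board is slightly low, roughly −0.01 to 0. I'll refine it with intensity profiles before adjusting.

```bash
cat > prof.py <<'E'
from h import *
from scipy.ndimage import map_coordinates as mc
q=np.mean([snapshot('side')['image'].astype(float) for _ in range(1)],0);p=snapshot('side')
def pr(u,v0,v1):
    v=np.arange(v0,v1,.25);g=q.mean(2);return v,mc(g,[v,np.full(v.shape,u)],order=1)
for t in (0,):
  L=lambda z:(proj(p,(.603,-.156,z)),proj(p,(.413,-.156,z)))
  for u in(318,323,327,338,340):
    (a,b),(c,d)=L(.06),L(.044)
    vt=a[1]+(u-a[0])/(b[0]-a[0])*(b[1]-a[1]);vb=c[1]+(u-c[0])/(d[0]-c[0])*(d[1]-c[1])
    frac=(u-a[0])/(b[0]-a[0])
    print(u,'pred level top/bot (+1.8)',round(vt+1.8,2),round(vb+1.8,2),'px per .01rad',round(frac*17/24,2))
    r=range(int(vt)-3,int(vb)+7);print('  ',r[0],[int(x) for x in q[r[0]:r[-1]+1,u].mean(1)],)
for u in(333,336): print('post',u,256+20,[int(x) for x in q[276:292,u].mean(1)])
E
python3 prof.py
```

```text
318 pred level top/bot (+1.8) 275.75 281.67 px per .01rad 0.46
   270 [211, 212, 210, 209, 207, 202, 166, 128, 121, 121, 113, 95, 91, 95, 107, 106]
323 pred level top/bot (+1.8) 276.59 282.53 px per .01rad 0.51
   271 [208, 209, 210, 212, 212, 202, 168, 133, 123, 120, 110, 89, 97, 97, 97, 95]
327 pred level top/bot (+1.8) 277.27 283.22 px per .01rad 0.55
   272 [212, 211, 212, 213, 214, 205, 159, 130, 125, 120, 109, 85, 77, 79, 85, 91]
338 pred level top/bot (+1.8) 279.12 285.12 px per .01rad 0.66
   274 [208, 210, 211, 212, 215, 206, 156, 116, 96, 93, 92, 83, 83, 83, 82, 83]
340 pred level top/bot (+1.8) 279.46 285.46 px per .01rad 0.68
   274 [212, 213, 216, 218, 220, 217, 196, 145, 134, 122, 114, 92, 77, 82, 83, 84]
post 333 276 [211, 211, 200, 152, 135, 133, 111, 78, 77, 77, 79, 80, 80, 80, 78, 77]
post 336 276 [210, 209, 208, 185, 150, 139, 126, 83, 84, 81, 81, 84, 84, 82, 81, 83]
```

Call:
carry_out --targets '[-1,0,0,-0.06,-8,-1,0,0,-0.11,-16,-1,0,0,-0.14,-20,-1,0,0,-0.14,-20,1,0,0,-0.14,-20,1,0,0,-0.14,-20,1,0,0,-0.14,-20,1,0,0,-0.14,-20,1,0,0,-0.14,-20,1,0,0,-3,-20,1,0,0,-7,-20,1,0,0,-12,-20,1,0,0,-15,-20,1,0,0,-15,-20,1,0,0,-15,-20]'

```text
clock: 17.45
ee_pos: [0.3788, -0.2533, 0.3532]
orientation: [-0.26, 0.966, -0.001, -0.0]
contact_force: [-0.0, -0.1, -0.8]
finger_gap: 0.999
grip_force: 0.0
```

```bash
python3 prof.py; python3 - <<'E'
from h import *
plan(.438,-.421,.25,0);print(np.round(bot.sense()['joints'],2))
p=snapshot('wrist');W=w2c(p);np.save('w5W.npy',W);save(p,'w5')
q=snapshot('top')
for n,P in(('w',p),('t',q)):
  for t in('wheel_centre','board_top','tin_C'):
    for r in place_of(P,t)[:5]: print(n,t,np.round(r['point'],1),round(r['confidence'],2),at_z(P,r['point'],{'w':.205,'b':.06,'t':0}[t[0]],W if n=='w' else None))
E
```

```text
318 pred level top/bot (+1.8) 275.75 281.67 px per .01rad 0.46
   270 [212, 212, 209, 208, 208, 193, 124, 122, 120, 118, 109, 93, 91, 97, 106, 105]
323 pred level top/bot (+1.8) 276.59 282.53 px per .01rad 0.51
   271 [209, 208, 210, 211, 211, 196, 149, 127, 119, 118, 104, 88, 92, 100, 99, 94]
327 pred level top/bot (+1.8) 277.27 283.22 px per .01rad 0.55
   272 [211, 210, 211, 215, 212, 196, 142, 127, 121, 112, 94, 79, 76, 79, 83, 89]
338 pred level top/bot (+1.8) 279.12 285.12 px per .01rad 0.66
   274 [207, 209, 211, 214, 216, 198, 136, 111, 98, 95, 90, 83, 83, 84, 87, 84]
340 pred level top/bot (+1.8) 279.46 285.46 px per .01rad 0.68
   274 [213, 213, 217, 218, 220, 210, 168, 140, 133, 124, 109, 79, 74, 79, 80, 85]
post 333 276 [211, 211, 191, 139, 134, 130, 110, 79, 77, 80, 78, 77, 80, 80, 78, 77]
post 336 276 [208, 209, 202, 170, 145, 137, 123, 89, 85, 83, 81, 82, 85, 83, 82, 83]
now [ 0.3778 -0.2529  0.3516] yaw -149.88 tilt [-0.002  0.001 -1.   ] j7 2.207 t 17.55 -> shift [  3.22 -17.58  10.12] turn -149.88
[ 1.52  0.3  -1.24  2.04  0.34  1.03  2.21]
w wheel_centre [323.2 231.2] 0.87 [ 0.37829642 -0.25276596  0.205     ]
w wheel_centre [271.8 275.6] 0.75 [ 0.42549238 -0.26829547  0.205     ]
w board_top [264.  298.4] 0.95 [ 0.50977866 -0.25311491  0.06      ]
w tin_C [169.8 161.6] 0.82 [ 0.43941306 -0.42512214  0.        ]
w tin_C [ 78.7 144.4] 0.77 [ 0.47450862 -0.52467667  0.        ]
t wheel_centre [353.3 289. ] 0.48 [ 0.37573589 -0.251459    0.205     ]
t board_top [348.  239.6] 0.72 [ 0.50295264 -0.247416    0.06      ]
t tin_C [444.1 250.1] 0.67 [ 0.47955202 -0.51671714  0.        ]
t tin_C [414.  268.4] 0.65 [ 0.42879359 -0.43261754  0.        ]
t tin_C [474.3 264.4] 0.6 [ 0.44018295 -0.59943363  0.        ]
t tin_C [346.5 239.9] 0.46 [ 0.50723752 -0.2465572   0.        ]
```

Call:
carry_out --targets '[1,1,-5,0,8,1,2,-10,0,16,1,3,-14,0,24,1,3.2,-17.6,0,32,1,3.2,-17.6,4,40,1,3.2,-17.6,8,48,1,3.2,-17.6,10,56,1,3.2,-17.6,10,64,1,3.2,-17.6,10,72,1,3.2,-17.6,10,80,1,3.2,-17.6,10,88,1,3.2,-17.6,10,96,1,3.2,-17.6,10,104,1,3.2,-17.6,10,112,1,3.2,-17.6,10,120,1,3.2,-17.6,10,120,1,3.2,-17.6,10,120]'

```text
clock: 19.65
ee_pos: [0.4397, -0.4213, 0.2528]
orientation: [0.705, 0.709, -0.0, -0.0]
contact_force: [-0.8, -0.5, 0.5]
finger_gap: 1.001
grip_force: 0.0
```

```bash
cat > v.py <<'E'
from h import *
import pickle,os
from scipy.optimize import minimize
np.set_printoptions(precision=4,suppress=True)
def box(t,dx=0,dy=0):
    h=np.array([.603+dx,-.256+dy,.052]);P=[]
    for s in(0,.19):
        for y in(-.1,.1):
            for z in(.008,-.008):
                P.append(h+[-s*np.cos(t)+z*np.sin(t)*0+0,y,z+s*np.sin(t)])
    return P
def views():
    p=snapshot('wrist');W=w2c(p)
    c=cut_out(p,'board_top')
    L=pickle.load(open('views.pkl','rb')) if os.path.exists('views.pkl') else []
    if c: L.append((c[0]['pixels'],W,{k:p[k] for k in('fx','fy','cx','cy')},c[0]['confidence']));pickle.dump(L,open('views.pkl','wb'))
    return p,W,L
def tins(p,W):
    for r in place_of(p,'tin_C')[:7]: print('tin',np.round(r['point']),round(r['confidence'],2),at_z(p,r['point'],0,W))
def fit(L):
    def cost(v,each=False):
        e=[]
        for m,W,K,_ in L:
            d=np.array([0,0,v[3] if len(v)>3 else 0])
            h=cv2.convexHull(np.array([proj(K,X+d,W) for X in box(*v[:3])],np.float32))
            i=np.zeros((960,1280),np.uint8);cv2.fillConvexPoly(i,np.int32(np.round(h*2*16)),1,cv2.LINE_AA,4)
            i=cv2.resize(i*255,(640,480),interpolation=cv2.INTER_AREA)/255
            e.append(np.abs(i-m).sum())
        return e if each else sum(e)
    best=None
    for t0 in(-.05,-.02,.02):
        r=minimize(cost,[t0,0,0,0],method='Nelder-Mead',options=dict(initial_simplex=[[t0,0,0,0],[t0+.03,0,0,0],[t0,.005,0,0],[t0,0,.005,0],[t0,0,0,.004]],maxiter=250))
        if best is None or r.fun<best.fun: best=r
    print('tilt,dx,dy,dz',best.x,cost(best.x,True),[int(l[0].sum()) for l in L])
E
python3 - <<'E'
from v import *
s=bot.sense();p,W,L=views();save(p,'w6');plan(.438,-.421,.035,90);print(np.round(s['joints'],2));tins(p,W);fit(L)
E
```

```text
now [ 0.4396 -0.4213  0.2527] yaw 90.24 tilt [-0.  0. -1.] j7 0.421 t 19.75 -> shift [ 0.03 -0.15 21.77] turn 0.24
[ 1.04  0.48 -0.48  1.86  0.28  0.87  0.42]
tin [326. 362.] 0.79 [ 0.4422 -0.5939  0.    ]
tin [358. 306.] 0.75 [ 0.4751 -0.5298  0.    ]
tin [320. 205.] 0.67 [ 0.4363 -0.4249  0.    ]
tilt,dx,dy,dz [ 0.0185 -0.0009 -0.0002 -0.0029] [np.float64(1168.8117647058823)] [34372]
```

Call:
carry_out --targets '[1,-0.15,-0.25,5,0,1,-0.15,-0.25,10,0,1,-0.15,-0.25,15,0,1,-0.15,-0.25,18,0,1,-0.15,-0.25,20,0,1,-0.15,-0.25,21.5,0,1,-0.15,-0.25,21.7,0,-1,-0.15,-0.25,21.7,0,-1,-0.15,-0.25,21.7,0,-1,-0.15,-0.25,21.7,0,-1,-0.15,-0.25,21.7,0,-1,-0.15,-0.25,21.7,0,-1,-0.15,-0.25,21.7,0,-1,-0.15,-0.25,20,0,-1,-0.15,-0.25,18,0,-1,-0.15,-0.25,18,0,-1,-0.15,-0.25,18,0,-1,-0.15,-0.25,18,0,-1,-0.15,-0.25,18,0]' --squeeze 40

```text
clock: 21.7
ee_pos: [0.4362, -0.4223, 0.0717]
orientation: [0.706, 0.708, -0.0, -0.001]
contact_force: [-0.0, 0.7, -5.2]
finger_gap: 0.553
grip_force: 43.0
```

```bash
python3 -c "
from h import *
s=bot.sense();print(s['contact_force'],s['torque'],s['effort']);plan(.45,-.3,.22,90)"
```

```text
[-0.01357688  0.67889481 -5.18141543] [-0.00308462 -0.0386598   0.01264827] [ 4.55684960e-02 -5.45468366e+01 -4.52391520e+00 -1.24139366e+01
  6.78710989e-03  6.20368184e-03 -8.06669450e-04]
now [ 0.4362 -0.4223  0.0717] yaw 90.12 tilt [-0.002  0.001 -1.   ] j7 0.275 t 21.7 -> shift [ 12.25   1.38 -14.81] turn 0.12
```

Lifting shows 5.2 N, so this tin is full. I'll carry it over the board and use its contact height as a level check too.

Call:
carry_out --targets '[-1,0,0,-4,0,-1,0,0,-8,0,-1,0,0,-11,0,-1,3,1,-11,0,-1,7,3,-11,0,-1,11.2,3.9,-11,0,-1,11.2,3.9,-11,0,-1,11.2,3.9,-9,0,-1,11.2,3.9,-6,0,-1,11.2,3.9,-4,0,-1,11.2,3.9,-3.2,0,-1,11.2,3.9,-3.2,0,-1,11.2,3.9,-3.2,0]'

```text
clock: 23.0
ee_pos: [0.4763, -0.311, 0.1053]
orientation: [0.706, 0.708, 0.0, 0.0]
contact_force: [-0.3, 0.5, -4.8]
finger_gap: 0.55
grip_force: 44.3
```

Call:
carry_out --targets '[-1,0,0,0.4,0,-1,0,0,0.4,0,-1,0,0,0.4,0]'

```text
clock: 23.3
ee_pos: [0.4759, -0.311, 0.1014]
orientation: [0.706, 0.708, 0.0, 0.0]
contact_force: [-0.2, -0.6, -5.3]
finger_gap: 0.551
grip_force: 44.3
```

Call:
carry_out --targets '[-1,0,0,0.15,0,-1,0,0,0.15,0,-1,0,0,0.15,0]'

```text
clock: 23.6
ee_pos: [0.4757, -0.3108, 0.0994]
orientation: [0.706, 0.708, -0.0, 0.0]
contact_force: [0.2, -0.3, -5.0]
finger_gap: 0.55
grip_force: 44.3
```

Call:
carry_out --targets '[-1,0,0,0.15,0,-1,0,0,0.15,0,-1,0,0,0.15,0]'

```text
clock: 23.9
ee_pos: [0.4757, -0.3108, 0.0978]
orientation: [0.706, 0.708, -0.0, -0.0]
contact_force: [0.5, -0.2, -4.1]
finger_gap: 0.552
grip_force: 44.3
```

Call:
carry_out --targets '[-1,0,0,0.1,0,-1,0,0,0.1,0,-1,0,0,0.1,0]'

```text
clock: 24.2
ee_pos: [0.4759, -0.3108, 0.097]
orientation: [0.706, 0.708, 0.0, 0.0]
contact_force: [-0.4, -0.2, -3.4]
finger_gap: 0.549
grip_force: 44.6
```

Call:
carry_out --targets '[-1,0,0,0.1,0,-1,0,0,0.1,0,-1,0,0,0.1,0]'

```text
clock: 24.5
ee_pos: [0.4758, -0.3109, 0.0969]
orientation: [0.706, 0.708, -0.0, 0.0]
contact_force: [-2.5, 0.7, 6.6]
finger_gap: 0.555
grip_force: 45.4
```

Call:
carry_out --targets '[-1,0,0,-1.5,0,-1,0,0,-1.5,0,-1,0,3,-1.5,0,-1,0,7,-1.5,0,-1,0,9.5,-1.5,0,-1,0,9.5,-0.5,0,-1,0,9.5,0.1,0,-1,0,9.5,0.1,0,-1,0,9.5,0.1,0]'

```text
clock: 25.4
ee_pos: [0.5732, -0.31, 0.0971]
orientation: [0.706, 0.708, 0.002, 0.002]
contact_force: [1.5, 2.7, 6.3]
finger_gap: 0.553
grip_force: 45.6
```

Call:
carry_out --targets '[-1,0,0,0.05,0,-1,0,0,0.05,0,-1,0,0,0.05,0]'

```text
clock: 25.7
ee_pos: [0.5732, -0.31, 0.0971]
orientation: [0.706, 0.708, 0.002, 0.002]
contact_force: [1.0, 1.8, 9.4]
finger_gap: 0.55
grip_force: 46.1
```

Call:
carry_out --targets '[-1,0,0,0.05,0,-1,0,0,0.05,0,-1,0,0,0.05,0]'

```text
clock: 26.0
ee_pos: [0.5732, -0.31, 0.0971]
orientation: [0.706, 0.708, 0.002, 0.002]
contact_force: [0.7, 2.6, 10.4]
finger_gap: 0.553
grip_force: 46.5
```

Call:
carry_out --targets '[-1,0,0,0.05,0,-1,0,0,0.05,0,-1,0,0,0.05,0]'

```text
clock: 26.3
ee_pos: [0.5732, -0.31, 0.097]
orientation: [0.706, 0.708, 0.002, 0.002]
contact_force: [0.2, 2.6, 14.7]
finger_gap: 0.552
grip_force: 46.8
```

Contact heights at x=0.476 (0.0969) and x=0.573 (0.0971) match, so the board is level to a few mrad. I'll release here.

Call:
carry_out --targets '[-1,0,0,-0.15,0,0.5,0,0,-0.15,0,0.5,0,0,-0.15,0,0.5,0,0,-0.15,0,0.5,0,0,-3,0,0.5,0,0,-7,0,0.5,0,0,-11,0,1,0,0,-14,0,1,0,0,-14,0]'

```text
clock: 27.2
ee_pos: [0.5733, -0.3118, 0.2381]
orientation: [0.707, 0.708, 0.001, 0.004]
contact_force: [-0.2, -0.2, -0.4]
finger_gap: 1.0
grip_force: 0.0
```

```bash
python3 -c "
from h import *
plan(.538,-.436,.25,45)"
```

```text
now [ 0.5733 -0.3118  0.2381] yaw 90.07 tilt [ 0.008 -0.004 -1.   ] j7 0.144 t 27.2 -> shift [-12.42  -3.53  -1.17] turn 45.07
```

Call:
carry_out --targets '[1,-4,-1,-1.2,8,1,-8,-2,-1.2,16,1,-12.4,-3.5,-1.2,24,1,-12.4,-3.5,-1.2,32,1,-12.4,-3.5,-1.2,40,1,-12.4,-3.5,-1.2,45,1,-12.4,-3.5,-1.2,45,1,-12.4,-3.5,-1.2,45]'

```text
clock: 28.0
ee_pos: [0.5353, -0.4344, 0.2442]
orientation: [0.923, 0.384, -0.001, -0.001]
contact_force: [0.5, 0.0, 1.0]
finger_gap: 1.002
grip_force: 0.0
```

```bash
cat > k.py <<'E'
from v import *
a=[float(x) for x in sys.argv[1:]]
p=snapshot('wrist');W=w2c(p);save(p,'wk%d'%p['shot']);print(p['shot']);plan(*a);tins(p,W)
print('expect px base/lid',proj(p,(a[0],a[1],0),W),proj(p,(a[0],a[1],.072),W))
for r in place_of(p,'biscuit_cutter')[:1]: print('cutter',at_z(p,r['point'],0,W),r['confidence'])
# lid blob: bright grey circle nearest expected
g=cv2.medianBlur(cv2.cvtColor(p['image'],cv2.COLOR_RGB2GRAY),5);e=proj(p,(a[0],a[1],.072),W)
rr=np.linalg.norm(proj(p,(a[0],a[1]+.0245,.072),W)-e)
c=cv2.HoughCircles(g,cv2.HOUGH_GRADIENT,1,20,param1=100,param2=15,minRadius=int(rr*.85),maxRadius=int(rr*1.15))
if c is not None:
    for q in c[0][:12]:
        if np.hypot(*(q[:2]-e))<2*rr: print('lid',q,at_z(p,q[:2],.072,W))
E
python3 k.py .538 -.436 .035 45
```

```text
24
now [ 0.5355 -0.4344  0.2445] yaw 45.21 tilt [-0.001  0.001 -1.   ] j7 -0.318 t 28.05 -> shift [ 0.07  0.32 20.95] turn 0.21
tin [369. 373.] 0.69 [ 0.4418 -0.597   0.    ]
tin [236.  59.] 0.68 [ 0.57   -0.2938  0.    ]
tin [347. 312.] 0.64 [ 0.4745 -0.53    0.    ]
expect px base/lid [326.3934 202.2506] [327.0379 218.3164]
cutter [ 0.6169 -0.4306  0.    ] 0.56
lid [329.5 219.5  31.8] [ 0.5387 -0.438   0.072 ]
```

```bash
python3 - <<'E'
from h import *
p=cv2.imread('pics/wk24.png')[140:300,240:420];p=cv2.resize(p,(400,356))
s=cv2.imread('pics/side0.png')[200:260,310:400];s=cv2.resize(s,(400,267))
w=cv2.imread('pics/w2.png')[60:330,520:640];w=cv2.resize(w,(266,600))
o=np.zeros((630,680,3),np.uint8);o[:356,:400]=p;o[360:627,:400]=s;o[:600,405:671]=w
cv2.imwrite('pics/r1.png',o[:600])
q=snapshot('wrist');W=w2c(q)
for r in cut_out(q,'tin_C'): print(np.round(r['rect']),r['confidence'])
E
```

```text
[320. 289. 381. 367.] 0.95
[347. 357. 398. 417.] 0.91
[166.   0. 272.  95.] 0.56
```

View pics/r1.png

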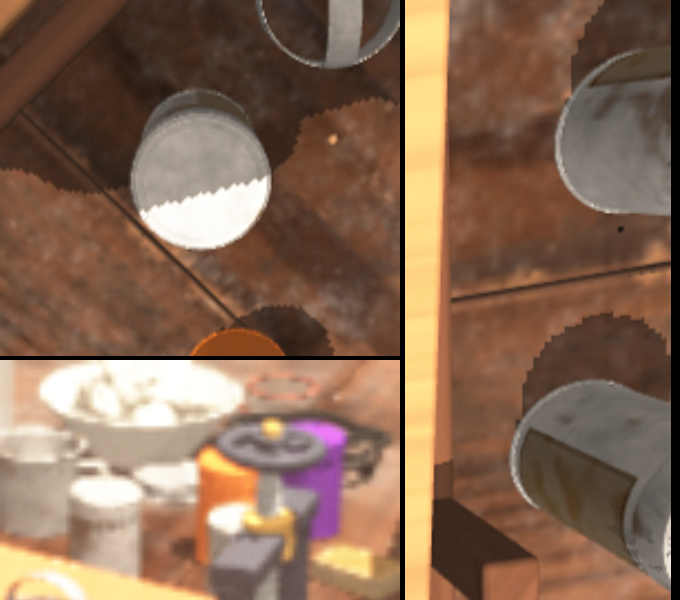

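The tin at (200,165) in the crop has the same size, body and grey lid as the others. Its brown label is turned away, with the strip showing at top right, so it is a real tin. I'll grasp it.

Call:
carry_out --targets '[0.7,0,0.4,5,0,0.7,0,0.4,10,0,0.7,0,0.4,15,0,0.7,0,0.4,18,0,0.7,0,0.4,20,0,0.7,0,0.4,20.9,0,0.7,0,0.4,20.9,0,-1,0,0.4,20.9,0,-1,0,0.4,20.9,0,-1,0,0.4,20.9,0,-1,0,0.4,20.9,0,-1,0,0.4,20.9,0,-1,0,0.4,20,0,-1,0,0.4,18,0,-1,0,0.4,18,0,-1,0,0.4,18,0,-1,0,0.4,18,0,-1,0,0.4,18,0]'

```text
clock: 30.05
ee_pos: [0.5382, -0.4371, 0.0644]
orientation: [0.923, 0.384, -0.0, -0.001]
contact_force: [-0.3, -0.2, -1.3]
finger_gap: 0.554
grip_force: 41.3
```

```bash
python3 -c "
from h import *
s=bot.sense();print(s['contact_force']);plan(.475,-.31,.18,90)"
```

```text
[-0.26017262 -0.15738875 -1.29536185]
now [ 0.5382 -0.4371  0.0644] yaw 45.12 tilt [-0.002  0.001 -1.   ] j7 -0.381 t 30.05 -> shift [  4.54 -13.47 -11.54] turn -44.88
```

This one lifts at only 1.3 N, so it is empty. I'll set it back, then go to the left tins with the camera side turned away from the stuffer.

Call:
carry_out --targets '[-1,0,0,2,0,-1,0,0,2.8,0,-1,0,0,2.9,0,0.6,0,0,2.9,0,0.6,0,0,2.9,0,0.6,0,0,2.9,0,0.6,0,0,0,0,0.6,0,0,-5,0,0.6,0,0,-10,0,1,0,0,-15,0,1,0,0,-20,0,1,0,0,-25,0,1,0,0,-28,0,1,0,0,-28,0]'

```text
clock: 31.45
ee_pos: [0.5414, -0.439, 0.3517]
orientation: [0.924, 0.383, 0.003, 0.005]
contact_force: [2.2, 0.3, -0.2]
finger_gap: 1.003
grip_force: 0.0
```

```bash
python3 k.py .43 .063 .30 180; python3 -c "
from h import *
s=bot.sense();print(np.round(s['joints'],2))"
```

```text
26
now [ 0.54   -0.4381  0.3482] yaw 45.11 tilt [ 0.004 -0.003 -1.   ] j7 -0.291 t 31.5 -> shift [ 27.74 -43.18   4.61] turn -134.89
tin [331. 276.] 0.69 [ 0.4709 -0.5251  0.    ]
tin [351. 329.] 0.67 [ 0.4379 -0.5955  0.    ]
tin [246.  81.] 0.59 [ 0.5648 -0.2945  0.    ]
expect px base/lid [-109.9428  -88.3191] [-200.5427 -134.7624]
cutter [ 0.5856 -0.4319  0.    ] 0.62
[ 0.8   0.48 -0.27  1.58  0.14  1.11 -0.29]
```

Call:
carry_out --targets '[1,3,-4,2,-8,1,6,-8,2,-16,1,9,-12,2,-24,1,12,-16,2,-32,1,15,-21,2,-40,1,17,-25,2,-48,1,19,-29,2,-56,1,21,-33,2,-64,1,24,-37,2,-72,1,27.7,-43.2,2,-80,1,27.7,-43.2,2,-88,1,27.7,-43.2,2,-96,1,27.7,-43.2,2,-104,1,27.7,-43.2,2,-112,1,27.7,-43.2,2,-120,1,27.7,-43.2,2,-128,1,27.7,-43.2,2,-135,1,27.7,-43.2,2,-135,1,27.7,-43.2,2,-135]'

```text
clock: 33.5
ee_pos: [0.4274, 0.0632, 0.3242]
orientation: [0.0, 1.0, 0.0, -0.001]
contact_force: [0.3, -0.6, 0.4]
finger_gap: 0.999
grip_force: 0.0
```

```bash
python3 k.py .424 .063 .035 180; python3 -c "
from h import *
s=bot.sense();print(np.round(s['joints'],2))
q=snapshot('top')
for n in('tin_C','biscuit_cutter'):
  for r in place_of(q,n)[:6]: print(n,np.round(r['point']),r['confidence'],at_z(q,r['point'],0))"
```

```text
27
now [0.4276 0.0633 0.3245] yaw 179.99 tilt [-0.002  0.    -1.   ] j7 1.066 t 33.55 -> shift [ 0.29 -0.03 28.95] turn -0.01
expect px base/lid [324.0422 189.8304] [324.1432 200.2703]
lid [326.5 196.5  24.6] [0.4204 0.0652 0.072 ]
[ 0.6   0.21 -0.98  2.12  0.22  0.92  1.07]
tin_C [447. 251.] 0.8 [ 0.47763036 -0.52499127  0.        ]
tin_C [474. 265.] 0.76 [ 0.43935635 -0.59996597  0.        ]
tin_C [413. 209.] 0.39 [ 0.59498639 -0.43301506  0.        ]
biscuit_cutter [411. 210.] 0.49 [ 0.59131339 -0.42710565  0.        ]
```

Call:
carry_out --targets '[1,0.5,0.1,5,0,1,0.5,0.1,10,0,1,0.5,0.1,14,0,1,0.5,0.1,17,0,1,0.5,0.1,18,0,1,0.5,0.1,18,0]'

```text
clock: 34.4
ee_pos: [0.4228, 0.0648, 0.1447]
orientation: [-0.001, 1.0, -0.0, -0.001]
contact_force: [0.0, 0.1, -0.2]
finger_gap: 1.0
grip_force: 0.0
```

```bash
python3 k.py .422 .064 .035 180; python3 -c "
from h import *
s=bot.sense();print(np.round(s['joints'],2))"
```

```text
29
now [0.4237 0.065  0.1458] yaw -179.87 tilt [ 0.  0. -1.] j7 0.631 t 34.45 -> shift [ 0.17 -0.1  11.08] turn 0.13
expect px base/lid [323.3513 227.4553] [323.2929 259.3092]
lid [326.5 256.5  44.6] [0.4205 0.0657 0.072 ]
[ 0.29  0.49 -0.72  2.32  0.65  0.54  0.63]
```

Call:
carry_out --targets '[1,0.3,0.1,3,0,1,0.3,0.1,6,0,1,0.3,0.1,8.5,0,1,0.3,0.1,10.3,0,1,0.3,0.1,10.9,0,1,0.3,0.1,10.9,0,1,0.3,0.1,10.9,0]'

```text
clock: 35.25
ee_pos: [0.4212, 0.0658, 0.0374]
orientation: [-0.001, 1.0, 0.0, 0.001]
contact_force: [-0.6, -0.4, 0.2]
finger_gap: 1.006
grip_force: 0.0
```

Call:
carry_out --targets '[-1,0,0,0,0,-1,0,0,0,0,-1,0,0,0,0,-1,0,0,0,0,-1,0,0,0,0,-1,0,0,-1,0,-1,0,0,-3,0,-1,0,0,-3,0,-1,0,0,-3,0,-1,0,0,-3,0,-1,0,0,-3,0]'

```text
clock: 36.35
ee_pos: [0.4198, 0.0654, 0.0657]
orientation: [-0.001, 1.0, -0.0, -0.001]
contact_force: [0.1, -0.4, -5.6]
finger_gap: 0.552
grip_force: 43.6
```

```bash
python3 -c "
from h import *
s=bot.sense();print(s['contact_force'],np.round(s['joints'],2));plan(.50,-.21,.25,90)"
```

```text
[ 0.11317233 -0.39435829 -5.59906277] [ 0.09  0.62 -0.47  2.37  0.93  0.34  0.37]
now [0.4198 0.0654 0.0657] yaw -179.88 tilt [-0.001 -0.001 -1.   ] j7 0.371 t 36.35 -> shift [ -7.94 -27.57 -18.43] turn 90.12
```

5.6 N: full. Carry it to the left half of the board.

Call:
carry_out --targets '[-1,0,0,-5,0,-1,0,0,-10,0,-1,0,0,-15,0,-1,0,0,-19.5,0,-1,-2,-4,-19.5,0,-1,-4,-8,-19.5,0,-1,-6,-12,-19.5,0,-1,-8,-16,-19.5,0,-1,-10,-20,-19.5,0,-1,-12,-24,-19.5,0,-1,-14,-28,-19.5,0,-1,-14,-28,-19.5,0,-1,-14,-28,-19.5,0,-1,-14,-28,-19.5,0]'

```text
clock: 37.75
ee_pos: [0.5595, -0.2126, 0.26]
orientation: [-0.002, 1.0, 0.001, -0.002]
contact_force: [-0.1, 1.1, -5.1]
finger_gap: 0.554
grip_force: 45.7
```

```bash
python3 -c "
from h import *
s=bot.sense();print(s['contact_force'],s['finger_gap'],np.round(s['joints'],2));plan(.56,-.215,.0977,180)"
```

```text
[-0.11218685  1.1172585  -5.13000248] 0.5535505885770446 [ 0.87  0.54 -0.83  1.86  0.48  0.96  1.4 ]
now [ 0.5595 -0.2126  0.26  ] yaw -179.78 tilt [-0.003  0.001 -1.   ] j7 1.398 t 37.75 -> shift [-0.1  -0.26 16.23] turn 0.22
```

Call:
carry_out --targets '[-1,0,-0.2,5,0,-1,0,-0.2,10,0,-1,0,-0.2,14,0,-1,0,-0.2,15.5,0,-1,0,-0.2,16,0,-1,0,-0.2,16.2,0,-1,0,-0.2,16.2,0]'

```text
clock: 38.45
ee_pos: [0.5626, -0.2159, 0.1013]
orientation: [-0.001, 1.0, -0.0, 0.002]
contact_force: [0.1, 0.4, -5.4]
finger_gap: 0.553
grip_force: 45.4
```

Call:
carry_out --targets '[-1,0,0,0.05,0,-1,0,0,0.1,0,-1,0,0,0.1,0]'

```text
clock: 38.75
ee_pos: [0.5612, -0.2165, 0.0992]
orientation: [-0.001, 1.0, -0.0, 0.001]
contact_force: [-0.2, -0.3, -5.6]
finger_gap: 0.553
grip_force: 45.4
```

Call:
carry_out --targets '[-1,0,0,0.1,0,-1,0,0,0.15,0,-1,0,0,0.15,0]'

```text
clock: 39.05
ee_pos: [0.5609, -0.2163, 0.0972]
orientation: [-0.001, 1.0, -0.0, 0.0]
contact_force: [-1.0, -0.2, -1.4]
finger_gap: 0.55
grip_force: 46.0
```

Call:
carry_out --targets '[-1,0,0,0.1,0,-1,0,0,0.1,0,-1,0,0,0.1,0]'

```text
clock: 39.35
ee_pos: [0.5609, -0.2162, 0.0972]
orientation: [-0.001, 1.0, -0.001, -0.0]
contact_force: [-4.0, 0.0, 6.0]
finger_gap: 0.546
grip_force: 47.1
```

Call:
carry_out --targets '[-1,0,0,-0.1,0,0.45,0,0,-0.1,0,0.45,0,0,-0.1,0,0.45,0,0,-0.1,0,0.45,0,0,-3,0,0.45,0,0,-7,0,0.45,0,0,-11,0,1,0,0,-16,0,1,0,0,-20,0,1,0,0,-20,0]'

```text
clock: 40.35
ee_pos: [0.5652, -0.2157, 0.3026]
orientation: [-0.001, 1.0, -0.002, 0.006]
contact_force: [0.9, 0.1, 0.2]
finger_gap: 0.996
grip_force: 0.0
```

```bash
python3 k.py .403 .198 .26 180
```

```text
30
now [ 0.5631 -0.2159  0.2995] yaw -179.88 tilt [ 0.007 -0.002 -1.   ] j7 1.434 t 40.4 -> shift [15.96 41.44  3.74] turn 0.12
tin [220. 207.] 0.95 [ 0.5775 -0.3288  0.    ]
tin [ 21. 104.] 0.59 [ 0.4724 -0.523   0.    ]
tin [124. 214.] 0.42 [ 0.5855 -0.4338  0.    ]
expect px base/lid [756.8535  29.1944] [852.2993   7.2577]
cutter [ 0.5848 -0.4371  0.    ] 0.97
```

Call:
carry_out --targets '[1,1.5,4,0,0,1,3,8,0,0,1,4.5,12,0,0,1,6,16,0,0,1,7.5,20,0,0,1,9,24,0,0,1,10.5,28,0,0,1,12,32,0,0,1,14,36.5,0,0,1,15.8,41.4,2,0,1,15.8,41.4,6,0,1,15.8,41.4,10,0,1,15.8,41.4,14,0,1,15.8,41.4,14,0,1,15.8,41.4,14,0]'

```text
clock: 42.0
ee_pos: [0.4009, 0.1973, 0.1552]
orientation: [-0.002, 1.0, -0.001, -0.002]
contact_force: [1.0, 0.8, 0.4]
finger_gap: 0.999
grip_force: 0.0
```

```bash
python3 k.py .403 .198 .037 180;python3 -c "
from h import *
s=bot.sense();print(np.round(s['joints'],2))"
```

```text
31
now [0.402  0.1979 0.1563] yaw -179.86 tilt [-0.  0. -1.] j7 0.335 t 42.05 -> shift [-0.11  0.   11.93] turn 0.14
expect px base/lid [324.8171 227.8907] [325.2575 258.2122]
lid [332.5 253.5  42.4] [0.4003 0.202  0.072 ]
[ 0.04  0.51 -0.78  2.27  0.65  0.6   0.33]
```

Lid measured at (0.400, 0.202), so shift x +0.2 cm and y +0.4 cm, then descend.

Call:
carry_out --targets '[1,0.2,0.35,3,0,1,0.2,0.35,6,0,1,0.2,0.35,9,0,1,0.2,0.35,11,0,1,0.2,0.35,11.9,0,1,0.2,0.35,11.9,0,-1,0.2,0.35,11.9,0,-1,0.2,0.35,11.9,0,-1,0.2,0.35,11.9,0,-1,0.2,0.35,11.9,0,-1,0.2,0.35,11.9,0,-1,0.2,0.35,11,0,-1,0.2,0.35,9,0,-1,0.2,0.35,9,0,-1,0.2,0.35,9,0,-1,0.2,0.35,9,0,-1,0.2,0.35,9,0]'

```text
clock: 43.85
ee_pos: [0.3996, 0.2007, 0.0652]
orientation: [-0.001, 1.0, -0.0, -0.001]
contact_force: [-0.3, 0.2, -6.2]
finger_gap: 0.556
grip_force: 43.4
```

6.2 N: full. I'll turn 90° and place it in the front-middle of the board, clear of the wheel.

```bash
python3 -c "
from h import *
plan(.483,-.262,.26,90)"
```

```text
now [0.3996 0.2007 0.0652] yaw -179.89 tilt [-0.001 -0.001 -1.   ] j7 0.073 t 43.85 -> shift [ -8.23 -46.3  -19.45] turn 90.11
```

Call:
carry_out --targets '[-1,0,0,-5,0,-1,0,0,-10,0,-1,0,0,-15,0,-1,0,0,-20,0,-1,-2,-4,-20,8,-1,-4,-8,-20,16,-1,-5,-12,-20,24,-1,-6,-16,-20,32,-1,-7,-20,-20,40,-1,-8,-25,-20,48,-1,-8.2,-30,-20,56,-1,-8.2,-34,-20,64,-1,-8.2,-38,-20,72,-1,-8.2,-42,-20,80,-1,-8.2,-46.3,-20,88,-1,-8.2,-46.3,-20,90,-1,-8.2,-46.3,-20,90,-1,-8.2,-46.3,-20,90]'

```text
clock: 45.65
ee_pos: [0.4821, -0.2602, 0.2647]
orientation: [0.705, 0.709, -0.0, -0.001]
contact_force: [0.6, 0.4, -5.2]
finger_gap: 0.555
grip_force: 46.0
```

```bash
python3 -c "
from h import *
s=bot.sense();print(s['contact_force'],s['finger_gap']);plan(.483,-.262,.0983,90)"
```

```text
[ 0.61158142  0.361161   -5.17252798] 0.5548467972364294
now [ 0.4821 -0.2602  0.2647] yaw 90.26 tilt [-0.002  0.002 -1.   ] j7 0.188 t 45.65 -> shift [-0.21  0.13 16.64] turn 0.26
```

Call:
carry_out --targets '[-1,-0.2,0.1,5,0,-1,-0.2,0.1,10,0,-1,-0.2,0.1,14,0,-1,-0.2,0.1,15.5,0,-1,-0.2,0.1,16.2,0,-1,-0.2,0.1,16.5,0,-1,-0.2,0.1,16.5,0,-1,-0.2,0.1,16.5,0]'

```text
clock: 46.45
ee_pos: [0.485, -0.2639, 0.1022]
orientation: [0.706, 0.708, 0.0, 0.001]
contact_force: [0.2, -0.5, -5.9]
finger_gap: 0.553
grip_force: 45.5
```

Call:
carry_out --targets '[-1,0,0,0.1,0,-1,0,0,0.15,0,-1,0,0,0.15,0]'

```text
clock: 46.75
ee_pos: [0.484, -0.264, 0.0998]
orientation: [0.706, 0.708, 0.0, 0.0]
contact_force: [0.6, -0.4, -5.8]
finger_gap: 0.554
grip_force: 45.5
```

Call:
carry_out --targets '[-1,0,0,0.05,0,-1,0,0,0.1,0,-1,0,0,0.1,0]'

```text
clock: 47.05
ee_pos: [0.4839, -0.2638, 0.0983]
orientation: [0.706, 0.708, -0.0, -0.0]
contact_force: [-0.3, -0.6, -5.4]
finger_gap: 0.553
grip_force: 45.5
```

Call:
carry_out --targets '[-1,0,0,0.1,0,-1,0,0,0.1,0,-1,0,0,0.1,0]'

```text
clock: 47.35
ee_pos: [0.484, -0.2638, 0.0978]
orientation: [0.706, 0.708, -0.0, 0.0]
contact_force: [-2.3, 0.8, 0.9]
finger_gap: 0.55
grip_force: 46.6
```

Call:
carry_out --targets '[-1,0,0,0.07,0,-1,0,0,0.07,0,-1,0,0,0.07,0]'

```text
clock: 47.65
ee_pos: [0.4839, -0.2638, 0.0977]
orientation: [0.706, 0.708, -0.0, 0.0]
contact_force: [-2.7, 0.9, 6.6]
finger_gap: 0.553
grip_force: 47.5
```

Call:
carry_out --targets '[-1,0,0,-0.1,0,0.45,0,0,-0.1,0,0.45,0,0,-0.1,0,0.45,0,0,-0.1,0,0.45,0,0,-3,0,0.45,0,0,-7,0,0.45,0,0,-11,0,0.45,0,0,-16,0,0.45,0,0,-21,0,0.45,-12,0,-25,0,0.45,-12,0,-25,0,0.45,-12,0,-25,0,0.45,-12,0,-25,0,0.45,-12,0,-25,0]'

```text
clock: 49.05
ee_pos: [0.4839, -0.3839, 0.3464]
orientation: [0.707, 0.707, 0.0, -0.0]
contact_force: [0.2, 0.5, -0.2]
finger_gap: 0.726
grip_force: 0.0
```

```bash
python3 k.py .538 -.437 .3 90; python3 prof.py | tail -2; ls -t pics | head -1
```

```text
32
now [ 0.4842 -0.3825  0.3462] yaw 90.18 tilt [-0.001  0.001 -1.   ] j7 0.412 t 49.1 -> shift [-5.47  5.37  4.61] turn 0.18
tin [319. 301.] 0.71 [ 0.4786 -0.5255  0.    ]
tin [411. 123.] 0.69 [ 0.5829 -0.3078  0.    ]
expect px base/lid [367.9191 233.5224] [375.3768 250.3855]
cutter [ 0.5884 -0.4303  0.    ] 0.75
lid [416.5 234.5  23.2] [ 0.5798 -0.4198  0.072 ]
lid [373.5 249.5  22.1] [ 0.536 -0.436  0.072]
post 333 276 [213, 212, 194, 144, 137, 134, 113, 82, 81, 81, 79, 80, 81, 82, 81, 79]
post 336 276 [210, 210, 206, 175, 148, 139, 127, 88, 86, 89, 85, 84, 85, 83, 84, 83]
wk32.png
```

```bash
python3 - <<'E'
from h import *
p=snapshot('wrist');q=snapshot('side')
o=np.zeros((560,800,3),np.uint8);o[:330,:440]=cv2.resize(p['image'],(440,330))
o[:330,442:]=cv2.resize(q['image'][190:320,240:400],(358,330))
t=snapshot('top')['image'][160:310,290:460];o[332:,:258]=cv2.resize(t,(258,228))
o[332:,260:560]=cv2.resize(q['image'][220:260,300:350],(300,228))
cv2.imwrite('pics/fin.png',o[:,:,::-1])
E
```

```text
(no output)
```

View pics/fin.png

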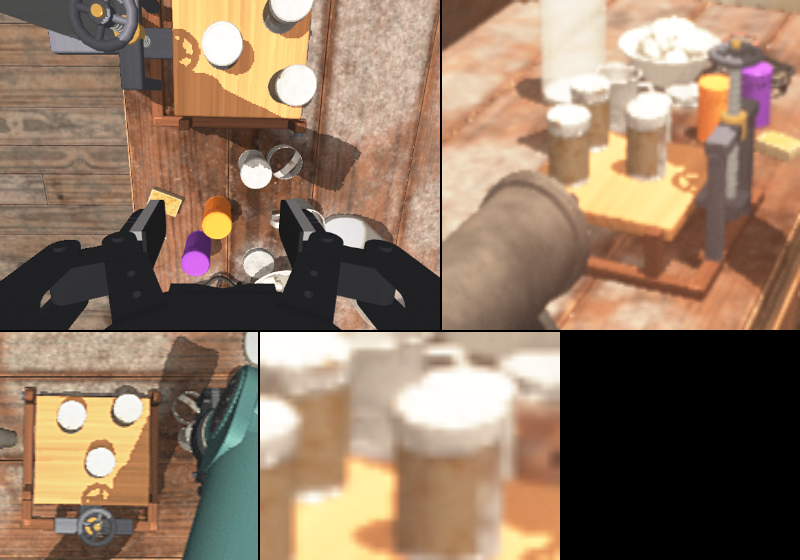

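The final view shows three full tins upright on the level board, at (222,43), (290,10) and (295,85). The empty tin at (255,168) and the cutter at (285,160) stand on the table. The cutter has been nudged about 3 cm but is upright and clear of the board. Handing in.

```bash
python3 -c "
from plant import job
print(job.job_done())"
```

```text
the job is handed in; nothing more can be done
None
```

The job is handed in: the board is level by touch to about 0.006 rad, three full tins (5.2–6.2 N lifted) stand on it, and the empty tin (1.3 N) and the cutter stand on the table, the cutter about 3 cm from where I set it; no verdict came back.

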